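Rack the baking stone and shut its keeper bar

ROBOT

A 6-joint arm with a two-finger parallel gripper is mounted at the origin on the work surface. World frame = base frame: x ahead of the robot, y to its left, z up, the work surface at z = 0. Lengths are in m, angles in rad, forces in N, time in s.
With the tool pointing down it reaches from about 0.35 to 1 m from the base axis. Payload 7.1 kg.
Tool frame: the origin (TCP) lies between the finger pads; the fingertips stand 22 mm ahead of it and the grasp point (between the pads) lies 3 mm ahead of it; x points along the fingers, y is the direction in which the jaws open and shut, and the axes are right-handed (so a half turn about x gives the same grasp; the last joint's range is limited). The gripper opens to 85 mm and grips with 20 to 120 N. Pads are 22 mm wide; open, the fingers measure 114 mm over their backs; the gripper's body (76 mm by 85 mm) begins 54 mm behind the grasp point. The pads swing forward as they close: fully open they stand 13 mm farther back than shut.
Start: joints at [-0.019, 0.423, 1.63, -0, 1.089, -0.019], TCP at [0.625, 0, 0.253] pointing down, gripper open.
Joint ranges: [-3, 3], [-0.9, 2.11], [0.09, 2.58], [-1.31, 4.45], [0.11, 2.69], [-2.54, 2.54]. Speed limits (rad/s): [2.39, 2.39, 3.01, 3.14, 3.14, 3.14].

INTERFACE

Orientations are given as a rotation vector (axis times angle).
In Python, from rig import manip gives the robot as it stands. The module is installed in compiled form; this text tells all that it offers. Calls block until the motion is done:
- manip.move_to(position, orientation): joint-space move of the TCP to a pose.
- manip.servo_line(position, orientation=None, rate=0.15): straight line of the TCP; orientation=None keeps the orientation; rate is the mean speed in m/s.
- manip.set_joints(angles): joint-space move.
- manip.command_gripper(opening, f_grip=None): finger opening in m; f_grip is the grip in N (None keeps the last); returns when the fingers have stopped.
- manip.hold(seconds).
- manip.solve_ik(position, orientation): joint angles nearest the present ones, or None.
- manip.camera(name): name is "scene" or "side" or "wrist"; returns a dict with "image" (384x512x3 uint8, red, green, blue), "fx", "fy", "cx", "cy" (pixels), "cam_to_world" (4x4, takes a point from camera to world coordinates); the wrist camera has in their place "mount" (4x4, takes a point from camera to tool coordinates, whose origin is the TCP and whose axes are the tool frame's). Camera axes: x right, y down, z forward; pixel columns grow to the right and rows downward; lengths in m; the calibration is good to about 2 mm. The wrist camera is an equidistant fisheye: a pixel r from the principal point sees the ray r / f radians off the axis. A picture is of the moment at which its call begins: read the wrist's pose just before it. There is no depth.
A pose or a line that the arm cannot do raises manip.IKError and nothing moves.
- manip.sign_off(): hands the job in, once; it reports no verdict.
Readings, each from a call of its own:
- manip.get_time(): time.
- manip.get_joint_positions(): joint angles.
- manip.get_joint_vel(): joint speeds.
- manip.get_tau(): joint torques, N m.
- manip.get_position(): TCP position.
- manip.get_ee_rot(): TCP orientation.
- manip.get_contact_force(): force on the tool from outside, world axes, zero at the start.
- manip.get_torque(): the same for the moment, N m.
- manip.get_width(): finger opening in m.
Only numpy, scipy, OpenCV 4.12 (cv2) and the standard library are available. Lean on these libraries where they do the work, as an engineer would, in place of code of your own. Each camera call takes 0.05 s, during which the arm holds its last target. There are 200 camera calls.

TASK

Push the flat baking stone along the rack's floor plate, fully home into its slot against the back stop, then swing the hinged keeper bar shut across the mouth until it snaps past the sprung stud and stays there. Leave the stone lying flat and the other kitchen things where they are.

Things in the scene. Friction and masses are not known exactly. Their poses are not given: they have to be found in the camera images.
- rack: Fixed low metal rack. Origin: on the ledge (z = 0) below the middle of the slot mouth; y points into the slot, x across it, z up. Floor plate 8 mm thick, x -90 to 90, y -250 to 170 mm; y below 0 is an open apron level with the slot floor. Side walls 8 to 35 mm high. Hinge pin of the bar at x = 90, y = -8 mm, 14 mm round, top at z = 38 mm.
- slot_mouth (a point): Middle of the slot mouth on the floor (rack y = 0, z = 8 mm). The walls here are 145 mm apart and narrow evenly to 113 mm at the throat.
- slot_throat (a point): Middle of the slot floor at rack y = 45 mm. From here to the back stop the walls are 113 mm apart and each has a lip reaching 12 mm in over the stone, underside at z = 31 mm, top 35 mm; open above between the lips.
- slot_back (a point): Middle of the back stop's face on the slot floor, rack y = 152 mm.
- catch (a point): Rest place of the sprung detent stud (upright, 12 mm round, z 13 to 33 mm) at rack x = -93, y = -15 mm, which the free end of the bar must push aside (it yields along -x by up to 6 mm). The fixed catch block behind it, 30 x 34 mm, top at z = 38 mm, is centred at x = -122, y = -15 mm.
- stone: Loose beige baking stone, flat slab 110 mm (its x) x 150 mm (its y) x 20 mm thick, about 0.6 kg. Origin: centre of its underside. Starts on the apron (underside z = 8 mm), slightly askew and off-centre, its y axis roughly along the rack's y. Fully home its origin is at rack x = 0, y = 77 mm, its near edge 2 mm inside the mouth; 1.5 mm play each side.
- keeper (a joint): Bar angle about its upright hinge, rad. 0 = shut, along the rack's -x (stop). Grows as it swings out over the apron; 1.57 = along -y beside the apron; beyond that it leans to +x; limit 2.15. Starts 1.6 to 2.05; slight friction, stays where left. From about 0.08 to 0.04 its end presses the stud aside (about 3 N at the end, 5 N at keeper_push); below 0.04 the stud drives it shut and holds it.
- keeper_hinge (a point): On the bar's hinge axis, at the mid-height of the bar (z = 23 mm). The steel bar is 12 mm thick, 20 mm high (z 13 to 33 mm), with its middle plane through the hinge axis, and reaches 180 mm from the axis.
- keeper_push (a point): Point inside the bar at mid-height, 100 mm from the hinge axis; moves with the bar. A good place to push on the bar's outer side. Shut, the bar's inner face is at y = -2 mm in the rack's frame.
- keeper_end (a point): Centre of the bar's rounded free end (12 mm round), 174 mm from the hinge axis, at mid-height; moves with the bar.
- garlic_keeper: Bystander, leave alone: cream ceramic lidded garlic keeper, 98 mm across, 118 mm tall. Origin: centre of underside.
- tongs: Bystander, leave alone: stainless tongs lying flat, 200 mm long. Origin: centre of underside.
- brush: Bystander, leave alone: basting brush lying flat, 190 mm long. Origin: centre of underside.
- pan_outer: Bystander, leave alone: round aluminium dough pan, 210 mm across, 40 mm tall. Origin: centre of underside.
- pan_inner: Bystander, leave alone: smaller round dough pan, 186 mm across, standing inside the first and rising 4 mm above it. Origin: centre of underside.
- timer: Bystander, leave alone: white plastic dial timer, 84 mm across, 42 mm tall. Origin: centre of underside.
- pepper_mill: Bystander, leave alone: wooden pepper mill, 56 mm across, 165 mm tall. Origin: centre of underside.

How it is judged:
By the outcome, as a careful person would: the job done as asked, in the order asked, and still so for the second after the job is handed in, with the robot touching nothing.
It also fails if it takes over 62 s, if anything falls off the work surface, if the arm or the gripper's body presses on something with over 40 N, if the wrist force passes 120 N, or if a joint passes its speed limit or range.

## Working session

There is one attempt and no reset: what is moved stays moved. The work goes in short steps, each a Python script; the robot and the scene stay as the last script left them, time stands still between calls to the robot, and variables do not carry over. Pictures are saved under pics/ and viewed, about 8 in all and at most 12, crops included, and the job is handed in when it is done.

```bash
mkdir -p pics; ls; python3 - <<'E'
from rig import manip
import cv2,numpy as np,pickle
for n in ["scene","side"]:
    c=manip.camera(n); pickle.dump(c,open(n+'0.pkl','wb'))
    cv2.imwrite(f'pics/{n}0.png',cv2.resize(c['image'][:,:,::-1],(800,600),interpolation=cv2.INTER_CUBIC))
    print(n,c['fx'],c['cx'],c['cy'],np.round(c['cam_to_world'],3).tolist())
print(manip.get_ee_rot(),manip.get_time())
E
```

```text
pics
scene 487.71255715052524 261.26972960864157 190.8098290712452 [[0.639, 0.521, -0.565, 1.565], [0.769, -0.425, 0.478, -0.875], [0.009, -0.74, -0.673, 1.272], [0.0, 0.0, 0.0, 1.0]]
side 461.8682179121838 251.03657522057742 189.40830313556629 [[0.998, -0.045, 0.045, 0.491], [-0.062, -0.511, 0.857, -1.46], [-0.016, -0.858, -0.513, 0.919], [0.0, 0.0, 0.0, 1.0]]
[ 1.20856077  1.2102982  -1.21029324] 0.1
```

View pics/scene0.png

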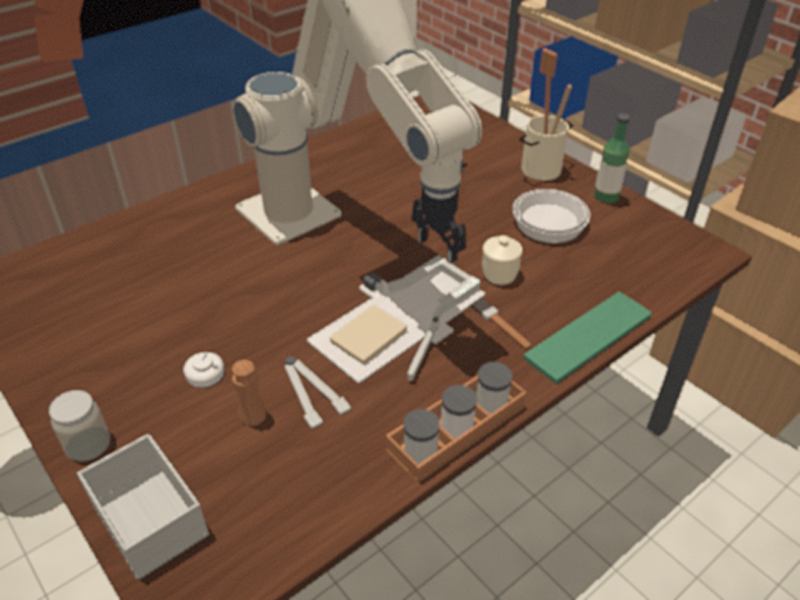

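View pics/side0.png

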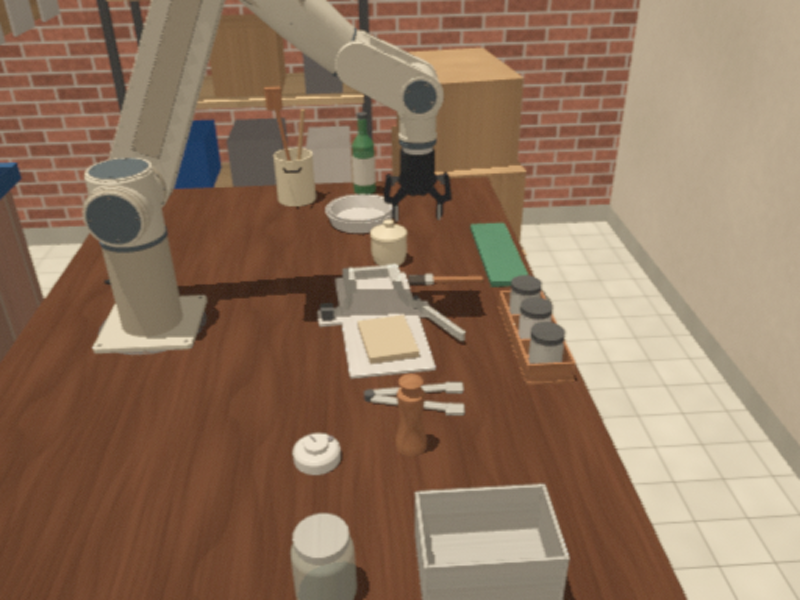

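```bash
cat > h.py <<'E'
import numpy as np,pickle,cv2
from scipy.spatial.transform import Rotation as R
def ray(c,u,v,z):
    d=np.array([(u-c['cx'])/c['fx'],(v-c['cy'])/c['fy'],1]);T=c['cam_to_world']
    d=T[:3,:3]@d;o=T[:3,3];return o+d*(z-o[2])/d[2]
def wray(c,pos,rv,u,v,z):
    x=(u-c['cx'])/c['fx'];y=(v-c['cy'])/c['fy'];r=np.hypot(x,y)
    d=np.array([x/r*np.sin(r),y/r*np.sin(r),np.cos(r)]) if r>0 else np.array([0,0,1.])
    T=np.eye(4);T[:3,:3]=R.from_rotvec(rv).as_matrix();T[:3,3]=pos;T=T@c['mount']
    d=T[:3,:3]@d;o=T[:3,3];return o+d*(z-o[2])/d[2]
def down(yaw): # jaw axis (tool y) at angle yaw from world y ; tool x down
    yv=np.array([-np.sin(yaw),np.cos(yaw),0]);xv=np.array([0,0,-1.]);zv=np.cross(xv,yv)
    return R.from_matrix(np.c_[xv,yv,zv]).as_rotvec()
E
python3 - <<'E'
from h import *
from rig import manip
s=pickle.load(open('scene0.pkl','rb'));d=pickle.load(open('side0.pkl','rb'))
k=1/1.5625
for c,l in((d,[(350,373,.008),(434,368,.008),(362,362,.028),(418,357,.028),(413,318,.028),(359,321,.028),(326,315,.038),(463,337,.033)]),(s,[(310,338,.008),(362,378,.008),(435,320,.038),(412,377,.033),(372,283,.038)])):
    for u,v,z in l: print(u,v,ray(c,u*k,v*k,z).round(3))
c=manip.camera('wrist');print(c['fx'],c['cx'],c['cy'],c['mount'].round(3).tolist())
print(R.from_rotvec(manip.get_ee_rot()).as_matrix().round(3).tolist(), R.from_rotvec(down(0)).as_matrix().tolist())
E
```

```text
350 373 [ 0.463 -0.243  0.008]
434 368 [ 0.64  -0.24   0.008]
362 362 [ 0.489 -0.234  0.028]
418 357 [ 0.607 -0.226  0.028]
413 318 [ 0.61  -0.073  0.028]
359 321 [ 0.486 -0.075  0.028]
326 315 [ 0.411 -0.059  0.038]
463 337 [ 0.711 -0.167  0.033]
310 338 [ 0.464 -0.243  0.008]
362 378 [ 0.639 -0.224  0.008]
435 320 [0.625 0.001 0.038]
412 377 [ 0.724 -0.152  0.033]
372 283 [ 0.429 -0.032  0.038]
297.3186396354542 258.8566771489947 192.51404747953157 [[0.0, -0.326, 0.945, -0.12], [1.0, 0.001, 0.0, 0.001], [-0.001, 0.945, 0.326, -0.083], [0.0, 0.0, 0.0, 1.0]]
[[-0.001, 1.0, 0.0], [0.0, 0.0, -1.0], [-1.0, -0.001, -0.0]] [[2.220446049250313e-16, 0.0, 1.0], [0.0, 1.0, 0.0], [-1.0, 0.0, 2.220446049250313e-16]]
```

```bash
python3 - <<'E'
from h import *
from rig import manip
manip.move_to([0.55,-0.04,0.30],down(-np.pi/2))
p,r=manip.get_position(),manip.get_ee_rot()
c=manip.camera('wrist');c['p']=p;c['r']=r;pickle.dump(c,open('w1.pkl','wb'))
cv2.imwrite('pics/w1.png',cv2.resize(c['image'][:,:,::-1],(800,600),interpolation=cv2.INTER_CUBIC))
print(p,r,manip.get_time())
E
```

```text
[ 0.54980604 -0.04039582  0.30077932] [ 1.21061272  1.20751046 -1.20874031] 0.675
```

View pics/w1.png

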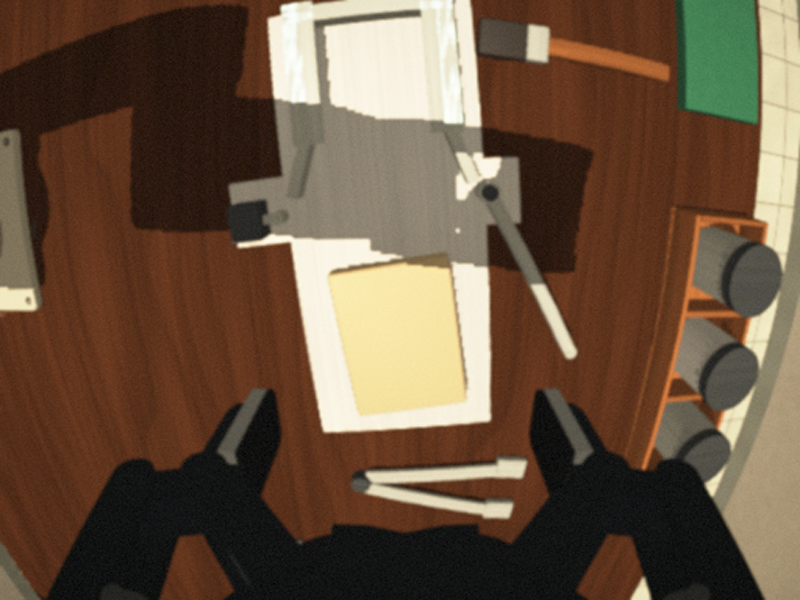

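```bash
python3 - <<'E'
from h import *
c=pickle.load(open('w1.pkl','rb'));k=1/1.5625
W=lambda u,v,z:wray(c,c['p'],c['r'],u*k,v*k,z)[:2]
def fit(A,B):
    A=np.array(A);B=np.array(B);a=A-A.mean(0);b=B-B.mean(0)
    t=np.arctan2((a[:,0]*b[:,1]-a[:,1]*b[:,0]).sum(),(a*b).sum());Q=np.array([[np.cos(t),-np.sin(t)],[np.sin(t),np.cos(t)]])
    o=B.mean(0)-Q@A.mean(0);print('yaw',t,'o',o,'res mm',(1e3*(B-(A@Q.T+o))).round(1).tolist());return t,o,Q
t,o,Q=fit([(-.09,-.25),(.09,-.25),(.09,-.008),(-.093,-.015)],[W(325,432,.008),W(490,421,.008),W(490,192,.038),W(281,216,.033)])
ts,os_,_=fit([(-.055,.075),(.055,.075),(.055,-.075),(-.055,-.075)],[W(330,273,.028),W(447,262,.028),W(466,401,.028),W(361,415,.028)])
print('stone in rack',Q.T@(os_-o),ts-t)
e=Q.T@(W(571,354,.033)-o)-[.09,-.008];print('bar',e,np.arctan2(-e[1],-e[0]))
for n,q in dict(tongsend=(527,465,.01),brush=(480,35,.015)).items(): print(n,Q.T@(W(*q)-o))
# check of walls inside faces at throat
for q in [(318,60,.035),(425,20,.035),(322,25,.008)]: print(Q.T@(W(*q)-o))
E
```

```text
yaw 0.07757580083099863 o [0.53413878 0.0068461 ] res mm [[0.9, -0.9], [-0.6, -0.7], [-2.6, 0.3], [2.4, 1.4]]
yaw 0.1464112275462585 o [ 0.54805232 -0.13382296] res mm [[2.4, 0.9], [-3.4, -5.3], [-1.6, 2.2], [2.7, 2.2]]
stone in rack [ 0.00297012 -0.14132427] 0.06883542671525986
bar [ 0.07561436 -0.15786834] 2.017479679861057
tongsend [ 0.13373596 -0.31748835]
brush [0.09209978 0.13045614]
[-0.04499743  0.11466188]
[0.04454111 0.14069607]
[-0.04357674  0.15275515]
```

```bash
cat >> h.py <<'E'
T0=0.07757580083099863;O=np.array([0.53413878,0.0068461]);Q=np.array([[np.cos(T0),-np.sin(T0)],[np.sin(T0),np.cos(T0)]])
def P(x,y,z): return np.r_[O+Q@[x,y],z]
OR=lambda a=0.:down(-np.pi/2+T0+a)
def toR(p): return np.r_[Q.T@(np.array(p)[:2]-O),p[2]]
def snap(m,n,name,crop=None):
    p,r=m.get_position(),m.get_ee_rot();c=m.camera(n);c['p'],c['r']=p,r;pickle.dump(c,open(name+'.pkl','wb'))
    im=c['image'][:,:,::-1]
    if crop: x0,y0,x1,y1=crop;im=im[y0:y1,x0:x1]
    k=min(800/im.shape[1],600/im.shape[0]);cv2.imwrite(f'pics/{name}.png',cv2.resize(im,None,fx=k,fy=k,interpolation=cv2.INTER_CUBIC))
E
python3 - <<'E'
from h import *
from rig import manip
s=pickle.load(open('scene0.pkl','rb'));c=pickle.load(open('w1.pkl','rb'));k=1/1.5625
print('garlic',toR(ray(s,502*k,278*k,0)),'spice edge',toR(wray(c,c['p'],c['r'],675*k,210*k,.03)),'jar',toR(wray(c,c['p'],c['r'],692*k,250*k,.05)))
manip.command_gripper(0.05)
manip.move_to(P(0,-0.237,0.10),OR())
manip.servo_line(P(0,-0.237,0.05),rate=.1)
f0=manip.get_contact_force();z=.05
while z>.022:
    z-=.0015; manip.servo_line(P(0,-.237,z),rate=.03)
    f=manip.get_contact_force()-f0
    if np.abs(f).max()>4: break
print('contact',z,f,toR(manip.get_position()),manip.get_time(),manip.get_joint_positions(),manip.get_width())
z=manip.get_position()[2]+.004
manip.servo_line(P(0,-.237,z),rate=.05)
print(toR(manip.get_position()),manip.get_contact_force()-f0)
E
```

```text
garlic [0.07377439 0.25155259 0.        ] spice edge [ 0.27216695 -0.02915631  0.03      ] jar [ 0.28197427 -0.06397086  0.05      ]
contact 0.02599999999999998 [-3.00073491  1.59989321  8.9343658 ] [ 1.41015226e-04 -2.37069847e-01  2.70039698e-02] 6.8333 [-4.13484701e-01  7.10320009e-01  1.78295442e+00 -1.17156995e-05
  6.48041484e-01 -4.91090207e-01] 0.05006415839046612
[ 0.00026288 -0.23713854  0.03133646] [ 1.42034985  0.74168914 -1.62075157]
```

```bash
python3 - <<'E'
from h import *
from rig import manip
z=.031;f0=manip.get_contact_force();y=-.237
while y<-.004:
    st=.02 if y<-.12 else (.01 if y<-.02 else .002)
    y+=st; manip.servo_line(P(0,y,z),rate=.07)
    f=Q.T@(manip.get_contact_force()-f0)[:2]
    print(round(y,3),toR(manip.get_position()).round(4)[:2],f.round(1))
    if abs(f[1])>18 or abs(f[0])>15: break
print(manip.get_time());snap(manip,'wrist','w2')
E
```

```text
-0.217 [-1.000e-04 -2.162e-01] [-1.1  0.1]
-0.197 [-1.000e-04 -1.962e-01] [-0.5 -0.3]
-0.177 [-0.0002 -0.1763] [-1.2 -0.8]
-0.157 [-0.0002 -0.1563] [-1.  -0.7]
-0.137 [-0.0002 -0.1363] [-0.5 -0.5]
-0.117 [ 0.     -0.1168] [-0.9  0.7]
-0.107 [ 1.000e-04 -1.068e-01] [-1.2  0.1]
-0.097 [ 0.     -0.0968] [-1.8 -0.6]
-0.087 [ 0.     -0.0867] [-1.6 -0.6]
-0.077 [ 0.0001 -0.0768] [-1.   0.2]
-0.067 [ 0.0001 -0.0668] [-0.8  0.4]
-0.057 [ 0.0001 -0.0568] [-2.5 -0.8]
-0.047 [ 0.0002 -0.0468] [-1.1 -0.1]
-0.037 [ 0.0003 -0.0369] [-1.4 -0.6]
-0.027 [ 0.0004 -0.0269] [-1.4  0.2]
-0.017 [ 0.0003 -0.0168] [-0.6 -0.4]
-0.015 [ 0.0002 -0.0151] [-0.6 -0.8]
-0.013 [ 0.0001 -0.0131] [-1.3 -2.5]
-0.011 [ 0.     -0.0109] [-1.2 -2.5]
-0.009 [ 0.     -0.0088] [-1.7 -1.8]
-0.007 [ 0.0005 -0.0081] [  0.  -12.2]
-0.005 [ 0.0005 -0.008 ] [ -1.3 -25.8]
14.1
```

View pics/w2.png

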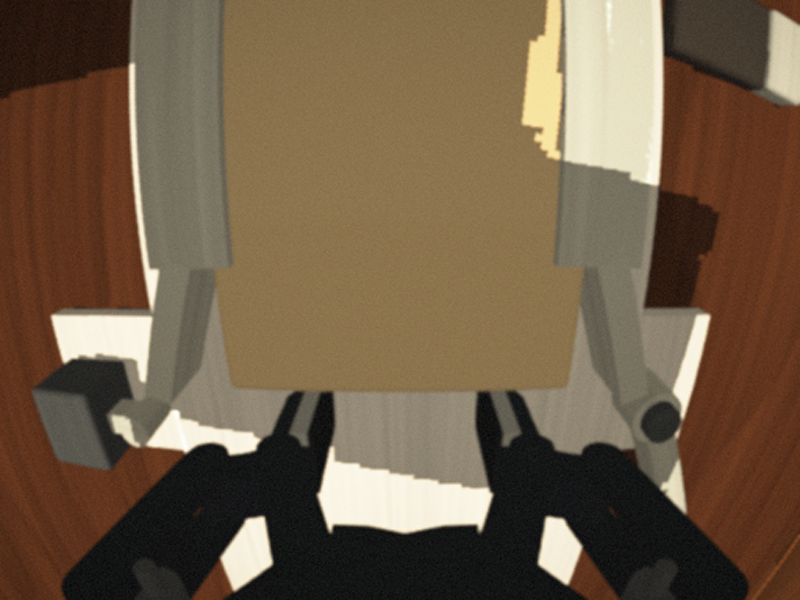

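```bash
cat >> h.py <<'E'
def bar(th,gap,z=.038,g=1.0,r=.1):
    a=g*th;m=abs(th-a);off=.006+.011*np.cos(m)+.0145*np.sin(m)+gap
    return P(.09-r*np.cos(th)+off*np.sin(th),-.008-r*np.sin(th)-off*np.cos(th),z),OR(a)
E
python3 - <<'E'
from h import *
from rig import manip
manip.servo_line(P(0,-.03,.031),rate=.1)
manip.servo_line(P(0,-.05,.13),rate=.2)
manip.command_gripper(0.0)
for g in(1,.8,.6):
    print(g,manip.solve_ik(*bar(2.017,.02,.038,g)))
print(manip.get_width(),manip.get_time())
E
```

```text
1 [-0.10464625  0.80427653  1.51239771  0.          0.82491842 -2.19922205]
0.8 [-1.00681756e-01  8.08640973e-01  1.50221082e+00 -4.44089210e-16
  8.30740865e-01 -1.79185756e+00]
0.6 [-9.88246306e-02  8.10715938e-01  1.49737414e+00 -4.44089210e-16
  8.33502571e-01 -1.38660043e+00]
5.5390816841891093e-05 15.7417
```

```bash
python3 - <<'E'
from h import *
from rig import manip
g=.8
manip.move_to(*bar(2.017,.02,.13,g))
f0=manip.get_contact_force()
manip.servo_line(*bar(2.017,.02,.038,g),rate=.15)
print(manip.get_contact_force()-f0,manip.get_time())
f0=manip.get_contact_force()
for th in np.arange(1.95,.2,-.125):
    manip.servo_line(*bar(th,0,.038,g),rate=.08)
    f=Q.T@(manip.get_contact_force()-f0)[:2];print(round(th,2),f.round(1),toR(manip.get_position()).round(3))
    if np.hypot(*f)>15: break
print(manip.get_time(),manip.get_joint_positions().round(2));snap(manip,'wrist','w3')
E
```

```text
[-0.63160384 -0.52170898  0.30281533] 17.9417
1.95 [0.8 0.8] [ 0.147 -0.093  0.039]
1.82 [-0.7  1.1] [ 0.136 -0.099  0.038]
1.7 [0.1 1. ] [ 0.124 -0.104  0.038]
1.58 [-0.7  1.5] [ 0.112 -0.108  0.038]
1.45 [ 1. -0.] [ 0.099 -0.11   0.038]
1.32 [-0.2  0.9] [ 0.086 -0.11   0.038]
1.2 [-0.6  1.9] [ 0.073 -0.109  0.038]
1.08 [0.6 0.3] [ 0.061 -0.105  0.038]
0.95 [-0.3  1.6] [ 0.048 -0.101  0.038]
0.82 [-0.1  0.1] [ 0.037 -0.095  0.038]
0.7 [ 0.3 -0.2] [ 0.026 -0.087  0.038]
0.57 [-0.2  0.9] [ 0.017 -0.078  0.038]
0.45 [-0.5  0.9] [ 0.008 -0.068  0.038]
0.32 [0.2 1. ] [ 0.001 -0.057  0.038]
22.5417 [-0.11  0.64  1.91 -0.    0.59 -0.46]
```

View pics/w3.png

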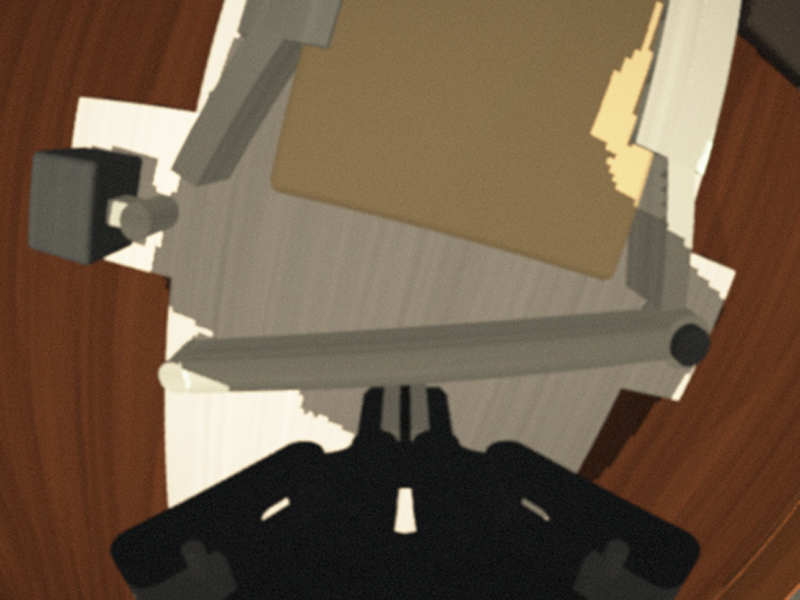

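The bar lies against the closed fingers at (405,385), its end is at (175,375), clear of the stud at (150,215). Continue, slower past the stud.

```bash
python3 - <<'E'
from h import *
from rig import manip
f0=manip.get_contact_force()
for th in list(np.arange(.24,.10,-.05))+list(np.arange(.10,-.035,-.01)):
    manip.servo_line(*bar(th,0,.038,.8),rate=.04)
    f=Q.T@(manip.get_contact_force()-f0)[:2];print(round(th,2),f.round(1),toR(manip.get_position()).round(4))
    if np.hypot(*f)>14: break
print(manip.get_time());snap(manip,'wrist','w4')
E
```

```text
0.24 [-0.8 -1.5] [-0.0026 -0.0492  0.0381]
0.19 [-1.4 -0.7] [-0.0047 -0.0443  0.038 ]
0.14 [-1.1  0.7] [-0.0065 -0.0393  0.038 ]
0.1 [-0.6 -0.1] [-0.0077 -0.0353  0.038 ]
0.09 [-0.3 -0.1] [-0.008  -0.0343  0.038 ]
0.08 [-0.7 -0.3] [-0.0083 -0.0331  0.038 ]
0.07 [-0.3 -1.8] [-0.0085 -0.0323  0.038 ]
0.06 [ 0.1 -7. ] [-0.0086 -0.0318  0.0381]
0.05 [-0. -9.] [-0.0088 -0.0311  0.038 ]
0.04 [-0.6 -9.6] [-0.009  -0.0302  0.0381]
0.03 [-1.6 -9.7] [-0.0092 -0.0291  0.0381]
0.02 [-0.3 -7.3] [-0.0095 -0.0278  0.038 ]
0.01 [-0.3 -3. ] [-0.0097 -0.0262  0.038 ]
0.0 [-0.1 -0.4] [-0.0101 -0.0247  0.038 ]
-0.01 [-0.9 -3.6] [-0.0102 -0.0242  0.038 ]
-0.02 [ -1.6 -11.9] [-0.0103 -0.024   0.038 ]
-0.03 [ -1.5 -17.5] [-0.0104 -0.0239  0.038 ]
27.0417
```

View pics/w4.png

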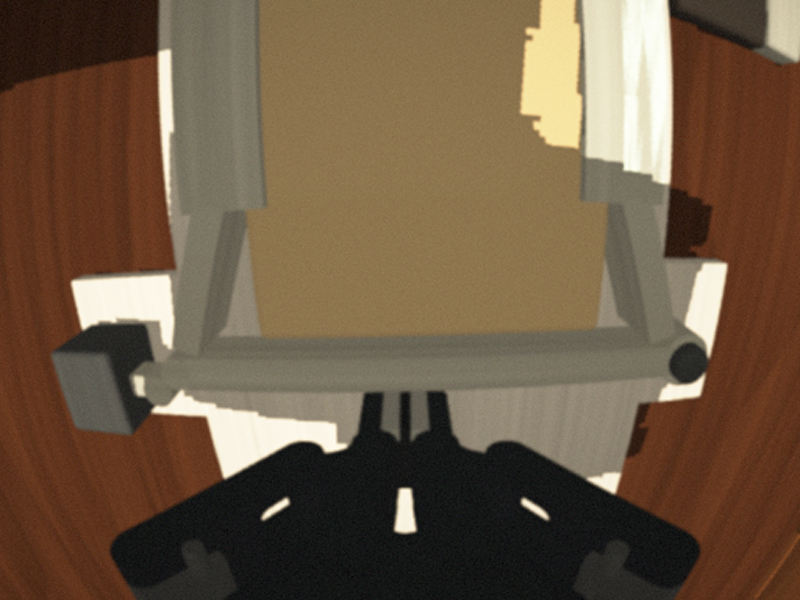

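```bash
python3 - <<'E'
from h import *
from rig import manip
manip.servo_line(P(-.01,-.06,.038),rate=.1)
manip.servo_line(P(-.01,-.08,.25),rate=.2)
manip.hold(.5)
snap(manip,'wrist','w5',(80,0,440,270));print(manip.get_time())
E
```

```text
29.3917
```

View pics/w5.png

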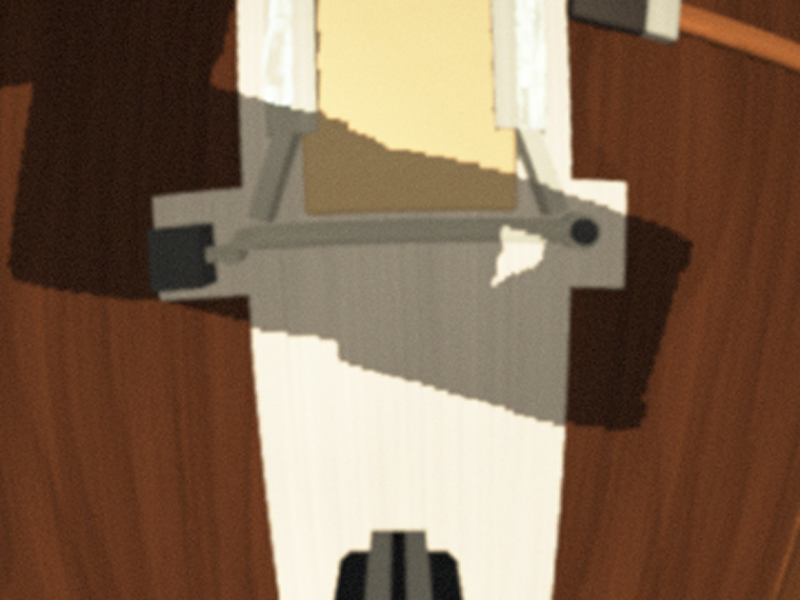

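```bash
python3 -c "
from rig import manip
manip.sign_off();print(manip.get_time())"
```

```text
the job is handed in; nothing more can be done
the job is handed in; nothing more can be done
```

The stone is home in its slot and the keeper bar is shut behind the stud. I handed the job in at about 29.4 s of the 62 s allowed; it reports no verdict.

- **Stone:** I pushed it in with both fingers along the floor plate. It met the back stop about 1 mm past the position I had calculated, within calibration error. The force then rose to about 26 N with no more movement. In the pictures it lies flat and square under the lips.
- **Keeper bar:** I swung it shut with closed fingers. The push force rose to about 10 N at the stud, fell to nearly 0 as the bar snapped past, then rose to about 17 N against the shut stop. After I lifted the arm clear and waited half a second, the last picture showed the bar still shut.
- **Other kitchen things:** I saw no unplanned contact in the force readings. The last picture shows only the brush, apparently undisturbed; I did not take a final picture of the rest.

No check failed. The first stone measurement had corner errors of up to about 5 mm, which the two-finger push and the tapered mouth took up.

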